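# Make up two microscopy kits from the stock

## Robot

A 6-joint arm with a two-finger parallel gripper is mounted at the origin on the work surface. World frame = base frame: x ahead of the robot, y to its left, z up, the work surface at z = 0. Lengths are in m, angles in rad, forces in N, time in s.
With the tool pointing down it reaches from about 0.35 to 0.975 m from the base axis. Payload 4.9 kg.
Tool frame: the origin (TCP) lies on the centre line of the jaws, within the pads' length; the fingertips stand ctrl.tcp_to_tips ahead of it and the grasp point (between the pads) lies 3 mm ahead of it (ctrl.tcp_to_tips is the distance from the TCP to the fingertips, in m); z points along the fingers, y is the direction in which the jaws open and shut (so a half turn about z gives the same grasp; the last joint's range is limited). The gripper opens to 85 mm and grips with 20 to 120 N. Pads are 22 mm wide; open, the fingers measure 114 mm over their backs; the gripper's body (76 mm by 85 mm) begins 54 mm behind the grasp point. The pads swing forward as they close: fully open they stand 13 mm farther back than shut.
Start: joints at [0.99, 0.053, 1.613, -0, 1.476, -0.119], TCP at [0.278, 0.56, 0.222] pointing down, gripper open.
Joint ranges: [-3.01, 3.01], [-1.01, 2.22], [0.06, 2.58], [-1.02, 4.17], [0.09, 2.62], [-3.14, 3.14]. Speed limits (rad/s): [2.57, 2.57, 3.14, 3.14, 3.14, 3.14].

## Interface

Orientations are given as a rotation vector (axis times angle).
In Python, from station import ctrl, vision gives the robot as it stands.
- The arm moves only by the tool jog_arm, never from a script. Its argument "deltas" is a list of rows, each a list of 7 numbers: the turn, a rotation vector about the tool's x, y, z in rad, then the shift along the tool's x, y, z in cm, then the opening, from 0 (shut) to 1 (fully open). A call has 1 to 12 rows; each row shifts and turns the commanded pose from where the row before left it, along the tool's axes as they then stand; what a row does not reach is not made up. A row lasts 1/12 s, in which the tool goes at most 41.7 mm and 7.16 degrees, less where a joint would pass 70% of its speed; a pose out of reach is approached as far as the arm can. A call with a gripper value outside its range is refused whole. The fingers move at their own pace and stop on an object; "grip_force" is the grip in N (left out, the last holds). Time passes only in rows, so rows that do not move let the fingers close. It gives the time, the measured TCP pose, the force and the opening at its end, in the units of the state.
- ctrl.get_obs(): the state, without advancing time (a new reading comes with each control period).
- vision.get_image(name): name is "side" or "top"; returns (picture, depth): 480x640x3 uint8, red, green, blue; 480x640 float32, m along the optical axis (not along the pixel's ray), 0 where there is no reading.
- vision.calibration(name): a dict with "fx", "fy", "cx", "cy" (pixels), "rvec" (rotation vector, rad) and "tvec" (3), from world to camera coordinates, as OpenCV has them. Camera axes: x right, y down, z forward; pixel columns grow to the right and rows downward; lengths in m; the calibration is good to about 2 mm. A picture is of the moment at which its call begins. calibration takes no time and is no camera call.
- ctrl.finish_job(): hands the job in, once; it reports no verdict.
The state is a dict: "t": time; "q": joint angles; "dq": joint speeds; "effort": joint torques, N m; "tool_pos": TCP position; "tool_rot": TCP orientation; "contact_force": force on the tool from outside, world axes, zero at the start; "wrist_torque": the same for the moment, N m; "opening": finger opening in m.
Only numpy, scipy, OpenCV 4.12 (cv2) and the standard library are available. Lean on these libraries where they do the work, as an engineer would, in place of code of your own. Each camera call takes 0.05 s, during which the arm holds its last target. There are 200 camera calls.

## Task

Make up two microscopy kits in their trays. White tray (wet mounts): the red-ringed objective, the white bottle and the green-lidded cover-glass box; dark grey tray (dry smears under oil): the blue-ringed objective and the amber bottle, its box pocket left empty. Set each thing down upright, without dropping it, fully in the pocket meant for its kind (box in the square pocket, objective in the small round one, bottle in the large round one), and leave the yellow-ringed objective and the blue-lidded box where they stand.

Things in the scene. Friction and masses are not known exactly. Their poses are not given: they have to be found in the camera images.
- white_tray: white tray, 192 x 92 mm, 14 mm high, fixed, left or right of the stock. Origin: centre of its underside; x along it, away from the robot (within 0.3 rad). Pockets 10 mm deep, floors 4 mm above the bench: square 56 x 56 mm at x = -62 mm (near the robot), small round 46 mm in diameter at x = 0, large round 56 mm at x = +62 mm (far).
- grey_tray: dark grey tray, 192 x 92 mm, 14 mm high, fixed, left or right of the stock. Origin: centre of its underside; x along it, away from the robot (within 0.3 rad). Pockets 10 mm deep, floors 4 mm above the bench: square 56 x 56 mm at x = -62 mm (near the robot), small round 46 mm in diameter at x = 0, large round 56 mm at x = +62 mm (far).
- red_objective: objective standing upright: steel cylinder 28 mm in diameter up to 42 mm height, then a red shoulder (from above a red ring) up to 54 mm, narrowing to a 13 mm steel nose, 60 mm tall in all, 0.1 to 0.2 kg. Origin: centre of its underside; z up. Goes in the white tray.
- blue_objective: objective standing upright: steel cylinder 28 mm in diameter up to 42 mm height, then a blue shoulder (from above a blue ring) up to 54 mm, narrowing to a 13 mm steel nose, 60 mm tall in all, 0.1 to 0.2 kg. Origin: centre of its underside; z up. Goes in the grey tray.
- yellow_objective: objective standing upright: steel cylinder 28 mm in diameter up to 42 mm height, then a yellow shoulder (from above a yellow ring) up to 54 mm, narrowing to a 13 mm steel nose, 60 mm tall in all, 0.1 to 0.2 kg. Origin: centre of its underside; z up. Belongs to neither kit; stays.
- white_bottle: dropper bottle standing upright: white plastic with a white cap, body 32 mm in diameter up to 50 mm height, shoulder to 58 mm, then a cap 23 mm in diameter and a bulb, 80 mm tall in all, about 70 g. Origin: centre of its underside; z up. Goes in the white tray.
- amber_bottle: dropper bottle standing upright: dark amber-brown with a black cap, body 32 mm in diameter up to 50 mm height, shoulder to 58 mm, then a cap 23 mm in diameter and a bulb, 80 mm tall in all, about 70 g. Origin: centre of its underside; z up. Goes in the grey tray.
- green_box: cover-glass box 36 x 36 mm, 32 mm tall, rigid: white with a green lid (stays shut) as its top 12 mm and a white paper square on it, about 50 g. Origin: centre of its underside; x, y along its sides, z up. Goes in the white tray.
- blue_box: cover-glass box 36 x 36 mm, 32 mm tall, rigid: white with a blue lid (stays shut) as its top 12 mm and a white paper square on it, about 50 g. Origin: centre of its underside; x, y along its sides, z up. Stays. Stock stands in a loose 3 x 3 field, centres 80 mm or more apart; an unlisted petri dish (57 mm wide, 13 high) and black stopper (28 mm wide, 24 high) stand among it.
Mind the look-alikes: they are no part of the job. Leave any purple look-alike of the amber_bottle alone.

How it is judged:
At the end, for the whole second after the job is handed in: All five things stand in their own kit's pockets: within 15 mm of the pocket's centre along both tray axes, underside 1 to 8 mm above the tray's, tilt under 0.12 rad, released, slower than 0.02 m/s; the yellow-ringed objective and blue-lidded box within 20 mm of their starts (x of red_objective in the frame of white_tray between -0.015 and 0.015 m and y of red_objective in the frame of white_tray between -0.015 and 0.015 m and z of red_objective in the frame of white_tray between 0.001 and 0.008 m and angle between each of red_objective, white_bottle, green_box, blue_objective, amber_bottle's own z axis and vertical below 0.12 rad and linear speed of each of red_objective, white_bottle, green_box, blue_objective, amber_bottle below 0.02 m/s and contact force between the fingers and red_objective below 0.1 N and x of white_bottle in the frame of white_tray between 0.047 and 0.077 m and y of white_bottle in the frame of white_tray between -0.015 and 0.015 m and z of white_bottle in the frame of white_tray between 0.001 and 0.008 m and contact force between the fingers and white_bottle below 0.1 N and x of green_box in the frame of white_tray between -0.077 and -0.047 m and y of green_box in the frame of white_tray between -0.015 and 0.015 m and z of green_box in the frame of white_tray between 0.001 and 0.008 m and contact force between the fingers and green_box below 0.1 N and x of blue_objective in the frame of grey_tray between -0.015 and 0.015 m and y of blue_objective in the frame of grey_tray between -0.015 and 0.015 m and z of blue_objective in the frame of grey_tray between 0.001 and 0.008 m and contact force between the fingers and blue_objective below 0.1 N and x of amber_bottle in the frame of grey_tray between 0.047 and 0.077 m and y of amber_bottle in the frame of grey_tray between -0.015 and 0.015 m and z of amber_bottle in the frame of grey_tray between 0.001 and 0.008 m and contact force between the fingers and amber_bottle below 0.1 N and distance of each of yellow_objective, blue_box from where it was at the start of the episode below 0.02 m); the robot touches nothing.
It fails at once if a kit thing is dropped (let go of more than 30 mm above the bench) ((height (world z) of red_objective above 0.03 m and contact force between the fingers and red_objective below 0.05 N) or (height (world z) of white_bottle above 0.03 m and contact force between the fingers and white_bottle below 0.05 N) or (height (world z) of green_box above 0.03 m and contact force between the fingers and green_box below 0.05 N) or (height (world z) of blue_objective above 0.03 m and contact force between the fingers and blue_objective below 0.05 N) or (height (world z) of amber_bottle above 0.03 m and contact force between the fingers and amber_bottle below 0.05 N)).
It fails at once if the yellow objective, which belongs to neither kit, is moved by more than 20 mm (distance of yellow_objective from where it was at the start of the episode above 0.02 m).
It fails at once if the blue box, which belongs to neither kit, is moved by more than 20 mm (distance of blue_box from where it was at the start of the episode above 0.02 m).
It also fails if it takes over 115 s, if anything falls off the work surface, if the arm or the gripper's body presses on something with over 40 N, if the wrist force passes 120 N, or if a joint passes its speed limit or range.

## Working session

There is one attempt and no reset: what is moved stays moved. The work goes in short steps, Python scripts to look and compute and a tool call to move; the robot and the scene stay as the last step left them, time stands still between calls to the robot, and variables do not carry over. Pictures are saved under pics/ and viewed, about 12 in all and at most 16, crops included, and the job is handed in when it is done.

Besides the shell and the picture viewer there is one more tool, called after ">>>" as name(argument=value, ...) on one line, values as JSON. jog_arm: Moves the arm, as the interface text tells. Its arguments: {"type":"object","properties":{"deltas":{"type":"array"},"grip_force":{"type":"number"}},"required":["deltas"]}

```bash
ls; mkdir -p pics
cat > h.py <<'E'
import numpy as np, cv2
from station import ctrl, vision
def cal(n):
    c=vision.calibration(n); K=np.array([[c['fx'],0,c['cx']],[0,c['fy'],c['cy']],[0,0,1.]])
    R=cv2.Rodrigues(np.array(c['rvec'],float))[0]; return K,R,np.array(c['tvec'],float).ravel()
def ray(n,uv,z):
    K,R,t=cal(n); uv=np.atleast_2d(np.array(uv,float))
    d=(np.linalg.inv(K)@np.c_[uv,np.ones(len(uv))].T).T@R; o=-R.T@t
    return o+d*((z-o[2])/d[:,2])[:,None]
def proj(n,P):
    K,R,t=cal(n); p=(R@np.atleast_2d(P).T).T+t; p=p@K.T; return p[:,:2]/p[:,2:]
def snap(n,f):
    im,d=vision.get_image(n); im=im[:,:,::-1].copy(); cv2.imwrite('pics/'+f+'.png',im); np.save('pics/'+f+'.npy',d); return im,d
E
python3 - <<'E'
from h import *
snap('top','top0'); snap('side','side0')
o=ctrl.get_obs(); print(o, ctrl.tcp_to_tips)
for n in('top','side'): K,R,t=cal(n); print(n,K[0,0],-R.T@t,R.round(2).tolist())
E
```

```text
pics
{'t': 0.1, 'q': array([ 9.90032489e-01,  5.33037833e-02,  1.61419092e+00,  3.33384594e-06,
        1.47598294e+00, -1.18973386e-01]), 'dq': array([-0.00026043, -0.0006711 , -0.00370427, -0.00090612, -0.00193411,
       -0.00094989]), 'effort': array([ 4.82367777e-04, -3.94903994e+01, -3.71363139e+01, -1.01491812e-04,
        3.87670836e-03, -1.73906841e-05]), 'tool_pos': array([0.27812683, 0.55904506, 0.2204575 ]), 'tool_rot': array([-7.18802227e-01, -3.05758747e+00,  2.77920212e-03]), 'contact_force': array([ 0.50067426,  0.15865448, -0.05095057]), 'wrist_torque': array([ 0.00997495,  0.030611  , -0.01062173]), 'opening': 0.0855808663233162} 0.022
top 513.1941358074886 [0.51577372 0.00873426 0.90069799] [[0.03, -1.0, 0.02], [-1.0, -0.03, -0.07], [0.07, -0.02, -1.0]]
side 467.2507710516367 [0.49017101 0.63687829 0.55468143] [[-0.98, -0.17, 0.01], [-0.12, 0.62, -0.78], [0.13, -0.76, -0.63]]
```

View pics/top0.png

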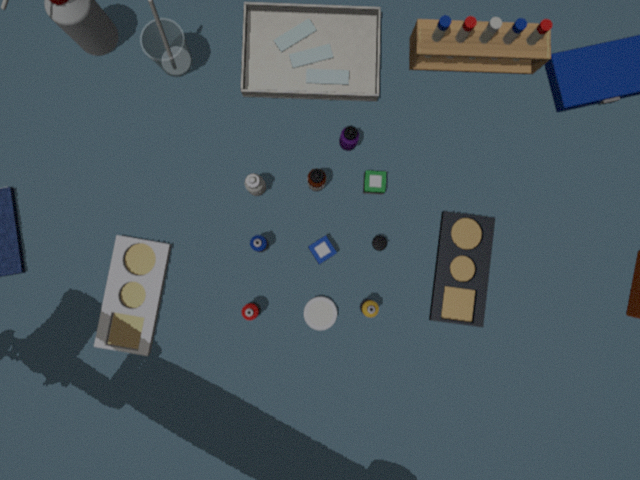

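View pics/side0.png

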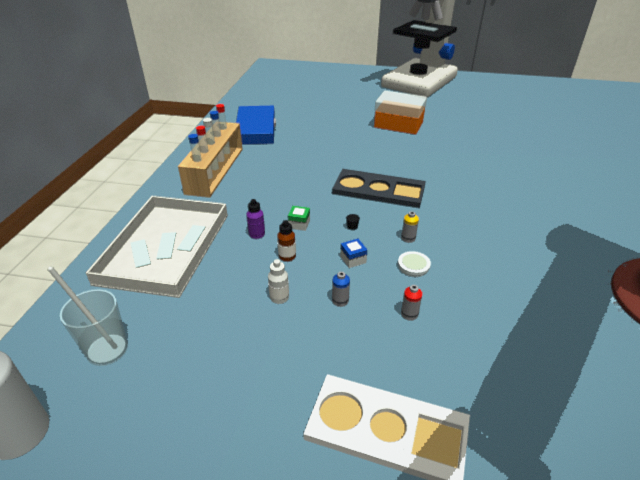

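The pictures show, in top-view pixels:
- **Kit things:** white bottle (255,184), amber bottle (316,180), green box (376,181), blue objective (259,243), red objective (251,311).
- **Trays:** white (133,295), grey (463,268).
- **Could be confused with these:** purple bottle (348,138) for the amber, yellow objective (370,309) for the red or blue, blue box (322,250) for the green, and stopper (379,243) or dish (320,314) for other stock.
- **Also red or blue, but outside the field:** the test-tube caps in the rack.

Next I measure positions.

```bash
cat > m.py <<'E'
from h import *
from scipy.optimize import least_squares
def cloud(n,f):
    d=np.load('pics/'+f+'.npy'); K,R,t=cal(n); v,u=np.mgrid[0:480,0:640]
    p=np.stack([(u-K[0,2])/K[0,0]*d,(v-K[1,2])/K[1,1]*d,d],-1); P=(p.reshape(-1,3)-t)@R
    return P[d.ravel()>0]
def circ(P,c,r,z0,z1):
    m=(np.hypot(*(P[:,:2]-c).T)<.035)&(P[:,2]>z0)&(P[:,2]<z1); Q=P[m,:2]
    s=least_squares(lambda x:np.hypot(Q[:,0]-x[0],Q[:,1]-x[1])-r,c,loss='soft_l1',f_scale=.001)
    return s.x,len(Q),np.median(abs(s.fun))
E
python3 - <<'E'
from m import *
im=cv2.imread('pics/top0.png'); T=cloud('top','top0'); S=cloud('side','side0')
ob={'white_b':((254,182),.08,.016),'amber_b':((316,178),.08,.016),'purple':((349,134),.08,.016),'blue_o':((258,243),.06,.014),'red_o':((251,311),.06,.014),'yellow_o':((371,309),.06,.014),'stopper':((379,243),.024,.014)}
for k,(uv,h,r) in ob.items():
    c=ray('top',uv,h)[0,:2]
    m=(np.hypot(*(T[:,:2]-c).T)<.03); zt=np.sort(T[m,2])[-5:]
    print(k,'tip',c.round(4),'zmax',zt[0].round(4),*[ (a[0].round(4),a[1],a[2].round(4)) for a in (circ(T,c,r,.01,h*.6),circ(S,c,r,.01,h*.6))])
hsv=cv2.cvtColor(im,cv2.COLOR_BGR2HSV)
for k,uv in (('green',(376,181)),('blue_box',(322,250)),):
    sub=np.zeros((480,640),np.uint8); cv2.circle(sub,uv,22,255,-1)
    m=cv2.inRange(hsv,(0,90,60),(180,255,255))&sub if k=='green' else cv2.inRange(hsv,(105,150,60),(130,255,255))&sub
    cs=max(cv2.findContours(m,0,1)[0],key=cv2.contourArea); b=cv2.boxPoints(cv2.minAreaRect(cs)); w=ray('top',b,.032)
    print(k,w.mean(0).round(4),np.linalg.norm(np.diff(w,axis=0),axis=1).round(4),[np.degrees(np.arctan2(*(w[i+1]-w[i])[1::-1])).round(1) for i in range(2)])
for k,lo,hi,bx in (('white',(0,0,120),(180,60,255),(85,225,180,360)),('grey',(0,0,0),(180,255,55),(420,205,505,335))):
    m=cv2.inRange(hsv,lo,hi); s=np.zeros_like(m); s[bx[1]:bx[3],bx[0]:bx[2]]=255; m&=s
    cs=max(cv2.findContours(m,0,1)[0],key=cv2.contourArea); b=cv2.boxPoints(cv2.minAreaRect(cs)); w=ray('top',b,.014)
    print(k,w.mean(0).round(4),np.linalg.norm(np.diff(w,axis=0),axis=1).round(4),[np.degrees(np.arctan2(*(w[i+1]-w[i])[1::-1])).round(1) for i in range(2)])
    ym=cv2.inRange(hsv,(12,50,50),(40,255,255))&s
    for c in cv2.findContours(ym,0,1)[0]:
        if cv2.contourArea(c)>150:
            M=cv2.moments(c); print('  pocket',ray('top',(M['m10']/M['m00'],M['m01']/M['m00']),.004)[0].round(4),cv2.contourArea(c))
cv2.imwrite('pics/crop.png',cv2.resize(im[110:345,225:405],None,fx=2.5,fy=2.5))
E
```

```text
white_b tip [0.6526 0.1052] zmax 0.0805 (array([0.6563, 0.1093]), 84, np.float64(0.0002)) (array([0.6575, 0.1088]), 344, np.float64(0.0005))
amber_b tip [0.6623 0.0057] zmax 0.0808 (array([0.6685, 0.0049]), 75, np.float64(0.0002)) (array([0.6696, 0.0044]), 299, np.float64(0.0006))
purple tip [ 0.7362 -0.0459] zmax 0.0806 (array([ 0.7424, -0.049 ]), 102, np.float64(0.0003)) (array([ 0.7435, -0.0496]), 286, np.float64(0.0006))
blue_o tip [0.5556 0.0974] zmax 0.0613 (array([0.556 , 0.0992]), 29, np.float64(0.0001)) (array([0.557 , 0.0982]), 199, np.float64(0.0004))
red_o tip [0.4449 0.1047] zmax 0.0618 (array([0.4421, 0.1087]), 38, np.float64(0.0002)) (array([0.4434, 0.1077]), 218, np.float64(0.0005))
yellow_o tip [ 0.4532 -0.0901] zmax 0.0614 (array([ 0.452 , -0.0904]), 35, np.float64(0.0002)) (array([ 0.4535, -0.091 ]), 167, np.float64(0.0006))
stopper tip [ 0.5632 -0.1057] zmax 0.0263 (array([ 0.5632, -0.1057]), 0, np.float64(nan)) (array([ 0.5644, -0.109 ]), 20, np.float64(0.0008))
green [ 0.6691 -0.0955  0.032 ] [0.0371 0.038  0.0371] [np.float64(-2.3), np.float64(-91.8)]
blue_box [ 0.5493 -0.0082  0.032 ] [0.0353 0.0348 0.0352] [np.float64(-54.6), np.float64(-144.8)]
white [0.4754 0.3129 0.014 ] [0.169  0.0934 0.1692] [np.float64(-7.9), np.float64(-99.5)]
  pocket [0.4011 0.3249 0.004 ] 924.5
  pocket [0.4632 0.3165 0.004 ] 478.0
  pocket [0.5249 0.3073 0.004 ] 714.5
grey [ 0.5251 -0.2517  0.014 ] [0.1895 0.094  0.1898] [np.float64(-6.0), np.float64(-95.0)]
  pocket [ 0.4623 -0.2484  0.004 ] 987.5
  pocket [ 0.5242 -0.2554  0.004 ] 511.5
  pocket [ 0.5858 -0.2617  0.004 ] 761.5
  return _methods._mean(a, axis=axis, dtype=dtype,
  ret = ret.dtype.type(ret / rcount)
```

View pics/crop.png

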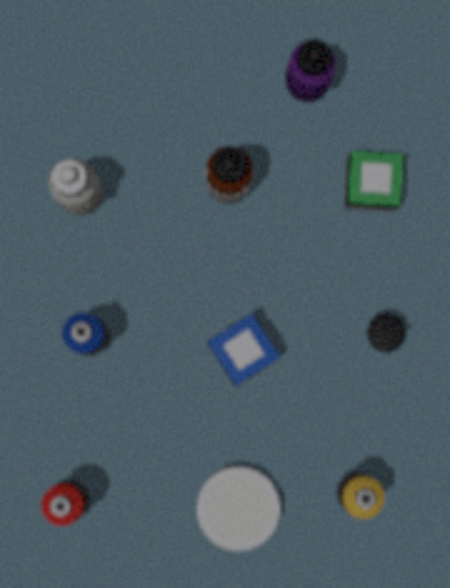

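The crop confirms the choice: red (62,505), blue (82,332), white bottle (72,180), amber (230,170), green box (375,180). The purple bottle (310,70), yellow objective (363,497) and blue box (243,350) are left alone. First I align the yaw so that tool x = -X, y = +Y and z = down.

>>> jog_arm(deltas=[[0,0,-0.1156,0,0,1.5,0.7],[0,0,-0.1156,0,0,1.5,0.7],[0,0,-0.1156,0,0,1.5,0.7],[0,0,-0.1156,0,0,1.5,0.7],[0,0,0,0,0,0,0.7],[0,0,0,0,0,0,0.7]], grip_force=30)

```text
t: 0.6
tool_pos: [0.2779, 0.5587, 0.1601]
tool_rot: [-0.004, -3.14, 0.004]
contact_force: [0.6, 0.1, 0.1]
opening: 0.0598
```

>>> jog_arm(deltas=[[0,0,0,-0.9,-2.4,0,0.7],[0,0,0,-1.4,-3.8,0,0.7],[0,0,0,-1.4,-3.8,0,0.7],[0,0,0,-1.4,-3.8,0,0.7],[0,0,0,-1.4,-3.8,0,0.7],[0,0,0,-1.4,-3.8,0,0.7],[0,0,0,-1.4,-3.8,0,0.7],[0,0,0,-1.4,-3.8,0,0.7],[0,0,0,-1.4,-3.8,0,0.7],[0,0,0,-1.4,-3.8,0,0.7],[0,0,0,-1.4,-3.8,0,0.7],[0,0,0,-1.4,-3.8,0,0.7]])

```text
t: 1.6
tool_pos: [0.4429, 0.1158, 0.1637]
tool_rot: [0.003, 3.138, 0.001]
contact_force: [0.7, 0.4, 0.1]
opening: 0.0601
```

>>> jog_arm(deltas=[[0,0,0,-0.2,-0.8,0,0.7],[0,0,0,0,0,0,0.7],[0,0,0,0,0,0,0.7]])

```text
t: 1.85
tool_pos: [0.4442, 0.1098, 0.1627]
tool_rot: [0.003, 3.14, 0.001]
contact_force: [-0.4, 0.8, 0.1]
opening: 0.0599
```

>>> jog_arm(deltas=[[0,0,0,0.1,-0.2,1.7,0.7],[0,0,0,0,0,2.0,0.7],[0,0,0,0,0,2.0,0.7],[0,0,0,0,0,2.0,0.7],[0,0,0,0,0,2.0,0.7],[0,0,0,0,0,2.0,0.7],[0,0,0,0,0,1.0,0.7],[0,0,0,0,0,0,0.7],[0,0,0,0,0,0,0.7]])

```text
t: 2.6
tool_pos: [0.4425, 0.1087, 0.0348]
tool_rot: [0.003, -3.141, -0.0]
contact_force: [0.8, -0.6, 0.9]
opening: 0.0596
```

>>> jog_arm(deltas=[[0,0,0,0,0,0,0],[0,0,0,0,0,0,0],[0,0,0,0,0,0,0],[0,0,0,0,0,0,0],[0,0,0,0,0,0,0],[0,0,0,0,0,0,0],[0,0,0,0,0,0,0],[0,0,0,0,0,0,0]])

```text
t: 3.27
tool_pos: [0.4441, 0.1078, 0.0363]
tool_rot: [-0.0, 3.139, 0.001]
contact_force: [-1.3, 1.5, 5.9]
opening: 0.0249
```

The opening reads 24.9 mm on a 28 mm cylinder, so I look before lifting.

Run:
```python
from m import *
im,d=snap('side','s1'); print(ctrl.get_obs()['opening'])
cv2.imwrite('pics/s1c.png',cv2.resize(im[180:350,330:500],None,fx=3.5,fy=3.5,interpolation=2))
```

```text
0.025421704822797455
```

View pics/s1c.png

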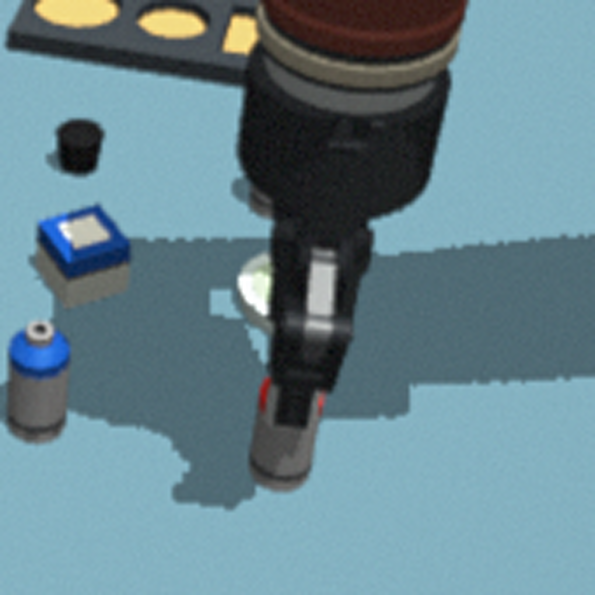

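Run:
```python
from m import *
d=np.load('pics/s1.npy');K,R,t=cal('side')
for (cx,cy) in [(292,420),(292,410),(295,395),(285,440),(285,470),(265,400),(320,400),(300,360),(300,335),(320,290),(290,240),(340,200)]:
    u,v=330+cx/3.5,180+cy/3.5; z=d[int(v),int(u)]
    P=R.T@(np.array([(u-K[0,2])/K[0,0]*z,(v-K[1,2])/K[1,1]*z,z])-t); print(cx,cy,P.round(4))
```

```text
292 420 [0.4427 0.1325 0.0567]
292 410 [0.4436 0.1339 0.064 ]
295 395 [0.4434 0.1337 0.0727]
285 440 [0.4432 0.1226 0.0343]
285 470 [0.4408 0.1212 0.0141]
265 400 [0.454  0.1155 0.0499]
320 400 [0.4322 0.1266 0.0648]
300 360 [0.4467 0.1642 0.1207]
300 335 [0.4493 0.1738 0.1421]
320 290 [0.4432 0.1552 0.1493]
290 240 [0.4553 0.1275 0.1495]
340 200 [0.4409 0.1449 0.1848]
```

The picture shows the fingertips on the red shoulder (crop pixel 292,425), about z = 45 mm. That agrees with the 25 mm opening (on the cone) and the upward force. So the tips sit about 30 mm higher than the reported TCP implies. I open, go down 20 mm and re-measure.

>>> jog_arm(deltas=[[0,0,0,0,0,0,0.7],[0,0,0,0,0,0,0.7],[0,0,0,0,0,0,0.7],[0,0,0,0,0,0,0.7],[0,0,0,0,0,0.7,0.7],[0,0,0,0,0,0.7,0.7],[0,0,0,0,0,0.6,0.7],[0,0,0,0,0,0,0.7],[0,0,0,0,0,0,0.7]])

```text
t: 4.07
tool_pos: [0.4419, 0.1076, 0.0136]
tool_rot: [0.001, -3.139, 0.0]
contact_force: [-0.1, 0.1, 0.5]
opening: 0.0596
```

Run:
```python
from m import *
im,d=snap('side','s2'); o=ctrl.get_obs();print(o['opening'],o['tool_pos'],o['contact_force'],o['q'])
cv2.imwrite('pics/s2c.png',cv2.resize(im[180:350,330:500],None,fx=3.5,fy=3.5,interpolation=2))
P=cloud('side','s2'); m=(abs(P[:,0]-.443)<.02)&(P[:,1]>.135)&(P[:,1]<.17)&(P[:,2]>.006)&(P[:,2]<.1); Q=P[m]; Q=Q[np.argsort(Q[:,2])]; print(Q[:25].round(3).tolist())
```

```text
0.0599945458157818 [0.44241459 0.10758638 0.01413568] [-0.08135194  0.52748264  0.14715151] [ 7.48612847e-02 -1.26284146e-01  2.15936943e+00 -1.44640890e-05
  1.10945014e+00 -1.49652431e+00]
[[0.438, 0.142, 0.027], [0.439, 0.143, 0.028], [0.436, 0.143, 0.028], [0.448, 0.144, 0.028], [0.451, 0.143, 0.029], [0.435, 0.144, 0.029], [0.447, 0.144, 0.029], [0.434, 0.144, 0.029], [0.432, 0.144, 0.029], [0.45, 0.143, 0.03], [0.45, 0.142, 0.03], [0.449, 0.144, 0.03], [0.434, 0.143, 0.03], [0.432, 0.144, 0.032], [0.446, 0.147, 0.033], [0.431, 0.145, 0.033], [0.449, 0.144, 0.033], [0.452, 0.143, 0.034], [0.433, 0.143, 0.034], [0.431, 0.143, 0.034], [0.452, 0.145, 0.034], [0.449, 0.143, 0.034], [0.431, 0.142, 0.034], [0.444, 0.149, 0.035], [0.451, 0.144, 0.035]]
```

View pics/s2c.png

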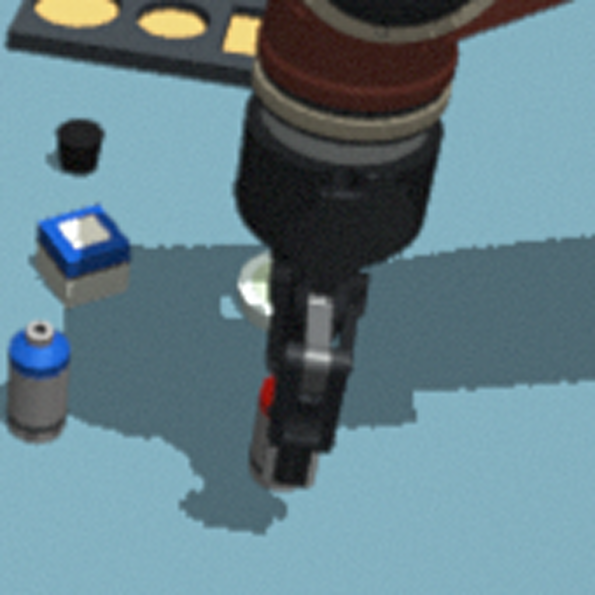

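Open tips measure z≈27 mm at reading 14 mm (crop 290,485 shows them still well above the bench), so a gripped tip sits at about the reading + 10 mm. I go down 8 mm more and grip.

>>> jog_arm(deltas=[[0,0,0,0,0,0.4,0.7],[0,0,0,0,0,0.4,0.7],[0,0,0,0,0,0,0.7],[0,0,0,0,0,0,0],[0,0,0,0,0,0,0],[0,0,0,0,0,0,0],[0,0,0,0,0,0,0],[0,0,0,0,0,0,0],[0,0,0,0,0,0,0],[0,0,0,0,0,0,0],[0,0,0,0,0,0,0]])

```text
t: 5.03
tool_pos: [0.443, 0.1076, 0.0069]
tool_rot: [-0.001, 3.141, 0.0]
contact_force: [-0.1, 0.4, 1.7]
opening: 0.027
```

>>> jog_arm(deltas=[[0,0,0,0,0,-1.0,0],[0,0,0,0,0,-2.0,0],[0,0,0,0,0,-2.0,0],[0,0,0,0,0,-2.0,0],[0,0,0,0,0,-2.0,0],[0,0,0,0,0,-2.0,0],[0,0,0,0,0,-1.0,0],[0,0,0,0,0,0,0],[0,0,0,0,0,0,0]])

```text
t: 5.78
tool_pos: [0.4427, 0.1076, 0.1267]
tool_rot: [-0.001, 3.141, 0.0]
contact_force: [0.5, 0.3, -1.0]
opening: 0.027
```

>>> jog_arm(deltas=[[0,0,0,-0.2,1.5,0,0],[0,0,0,-0.2,2.5,0,0],[0,0,0,-0.2,2.5,0,0],[0,0,0,-0.3,2.5,0,0],[0,0,0,-0.3,2.5,0,0],[0,0,0,-0.3,2.5,0,0],[0,0,0,-0.2,2.5,0,0],[0,0,0,-0.2,2.5,0,0],[0,0,0,-0.1,1.7,0,0],[0,0,0,0,0,0,0],[0,0,0,0,0,0,0],[0,0,0,0,0,0,0]])

```text
t: 6.78
tool_pos: [0.4617, 0.3137, 0.1249]
tool_rot: [0.001, -3.139, 0.003]
contact_force: [-0.2, -0.1, -1.9]
opening: 0.0271
```

>>> jog_arm(deltas=[[0,0,0,-0.1,0.1,1.5,0],[0,0,0,0,0,2.0,0],[0,0,0,0,0,2.0,0],[0,0,0,0,0,2.0,0],[0,0,0,0,0,1.5,0],[0,0,0,0,0,0.8,0],[0,0,0,0,0,0.4,0],[0,0,0,0,0,0,0],[0,0,0,0,0,0,0]])

```text
t: 7.53
tool_pos: [0.4642, 0.3155, 0.0253]
tool_rot: [-0.0, 3.141, 0.001]
contact_force: [0.8, 0.4, -1.4]
opening: 0.0269
```

Run:
```python
from m import *
im,d=snap('side','s3'); o=ctrl.get_obs();print(o['tool_pos'],o['contact_force'])
cv2.imwrite('pics/s3c.png',cv2.resize(im[280:480,290:490],None,fx=3,fy=3,interpolation=2))
```

```text
[0.46452243 0.31581662 0.0258253 ] [-0.00426778 -0.61800751 -0.3420704 ]
```

View pics/s3c.png

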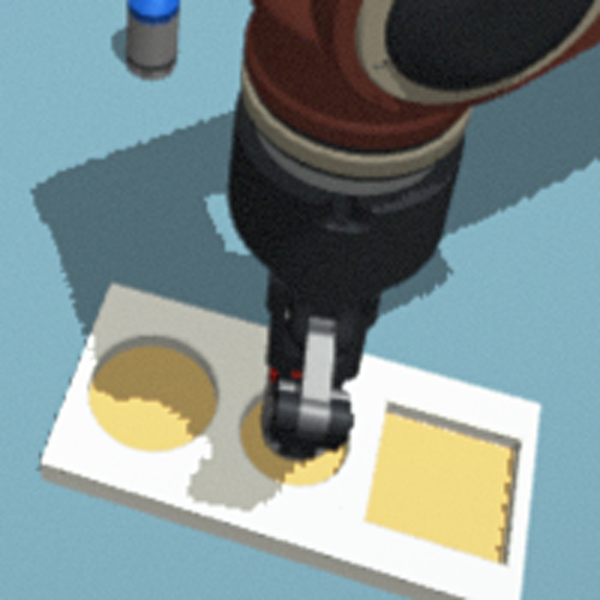

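The objective hangs over the small pocket (crop 297,440), well centred. I lower it until it touches.

>>> jog_arm(deltas=[[0,0,0,0,0,0.5,0],[0,0,0,0,0,0.5,0],[0,0,0,0,0,0.3,0],[0,0,0,0,0,0.2,0],[0,0,0,0,0,0,0],[0,0,0,0,0,0,0]])

```text
t: 8.08
tool_pos: [0.4638, 0.3158, 0.0109]
tool_rot: [0.001, -3.141, 0.001]
contact_force: [-3.9, -1.2, 7.4]
opening: 0.0272
```

>>> jog_arm(deltas=[[0,0,0,0,0,0,0.7],[0,0,0,0,0,0,0.7],[0,0,0,0,0,0,0.7],[0,0,0,0,0,0,0.7],[0,0,0,0,0,-1.5,0.7],[0,0,0,0,0,-2.0,0.7],[0,0,0,0,0,-2.5,0.7],[0,0,0,0,0,-3.0,0.7],[0,0,0,0,0,-3.0,0.7],[0,0,0,0,0,-1.0,0.7]])

```text
t: 8.92
tool_pos: [0.466, 0.3169, 0.1448]
tool_rot: [-0.001, 3.135, 0.006]
contact_force: [0.9, 0.3, 1.3]
opening: 0.0598
```

>>> jog_arm(deltas=[[0,0,0,-0.8,-1.5,0,0.7],[0,0,0,-1.9,-2.0,0,0.7],[0,0,0,-2.3,-2.4,0,0.7],[0,0,0,-2.3,-2.4,0,0.7],[0,0,0,-2.3,-2.4,0,0.7],[0,0,0,-2.3,-2.4,0,0.7],[0,0,0,-2.3,-2.4,0,0.7],[0,0,0,-2.3,-2.4,0,0.7],[0,0,0,-1.9,-2.0,0,0.7],[0,0,0,-0.8,-0.8,0,0.7],[0,0,0,0,0,0,0.7],[0,0,0,0,0,0,0.7]])

```text
t: 9.92
tool_pos: [0.6551, 0.109, 0.1385]
tool_rot: [-0.0, -3.14, -0.001]
contact_force: [-0.8, 0.2, 0.2]
opening: 0.0597
```

>>> jog_arm(deltas=[[0,0,0,-0.2,0,1.6,0.7],[0,0,0,0,0,2.0,0.7],[0,0,0,0,0,2.0,0.7],[0,0,0,0,0,2.0,0.7],[0,0,0,0,0,2.0,0.7],[0,0,0,0,0,2.0,0.7],[0,0,0,0,0,1.0,0.7],[0,0,0,0,0,0.5,0.7],[0,0,0,0,0,0,0.7],[0,0,0,0,0,0,0.7]])

```text
t: 10.75
tool_pos: [0.658, 0.1094, 0.0095]
tool_rot: [-0.002, 3.141, 0.0]
contact_force: [0.0, 0.5, 0.5]
opening: 0.0597
```

>>> jog_arm(deltas=[[0,0,0,0,0,0,0],[0,0,0,0,0,0,0],[0,0,0,0,0,0,0],[0,0,0,0,0,0,0],[0,0,0,0,0,0,0],[0,0,0,0,0,0,0],[0,0,0,0,0,0,0],[0,0,0,0,0,0,0]], grip_force=25)

```text
t: 11.42
tool_pos: [0.659, 0.1088, 0.0104]
tool_rot: [-0.001, 3.139, 0.0]
contact_force: [-0.8, 0.7, 6.0]
opening: 0.031
```

>>> jog_arm(deltas=[[0,0,0,0,0,-1.0,0],[0,0,0,0,0,-2.0,0],[0,0,0,0,0,-2.0,0],[0,0,0,0,0,-2.0,0],[0,0,0,0,0,-2.0,0],[0,0,0,0,0,-2.0,0],[0,0,0,0,0,-1.5,0],[0,0,0,0,0,0,0],[0,0,0,0,0,0,0]])

```text
t: 12.17
tool_pos: [0.6582, 0.1087, 0.1345]
tool_rot: [-0.001, 3.14, 0.0]
contact_force: [-0.6, -1.0, -1.7]
opening: 0.0311
```

>>> jog_arm(deltas=[[0,0,0,0.8,1.1,0,0],[0,0,0,1.4,2.1,0,0],[0,0,0,1.6,2.4,0,0],[0,0,0,1.6,2.4,0,0],[0,0,0,1.6,2.4,0,0],[0,0,0,1.6,2.4,0,0],[0,0,0,1.6,2.4,0,0],[0,0,0,1.6,2.4,0,0],[0,0,0,1.4,2.1,0,0],[0,0,0,0,0,0,0],[0,0,0,0,0,0,0],[0,0,0,0,0,0,0]])

```text
t: 13.17
tool_pos: [0.5246, 0.3054, 0.1321]
tool_rot: [0.002, -3.139, 0.002]
contact_force: [0.7, -0.4, -0.4]
opening: 0.0317
```

>>> jog_arm(deltas=[[0,0,0,0,0,1.5,0],[0,0,0,0,0,2.0,0],[0,0,0,0,0,2.0,0],[0,0,0,0,0,2.0,0],[0,0,0,0,0,2.0,0],[0,0,0,0,0,1.0,0],[0,0,0,0,0,0.6,0],[0,0,0,0,0,0.4,0],[0,0,0,0,0,0.3,0],[0,0,0,0,0,0.1,0],[0,0,0,0,0,0,0],[0,0,0,0,0,0,0]])

```text
t: 14.17
tool_pos: [0.5263, 0.306, 0.0156]
tool_rot: [-0.001, 3.14, 0.001]
contact_force: [-0.5, 0.2, -0.8]
opening: 0.0313
```

>>> jog_arm(deltas=[[0,0,0,0,0,0.2,0],[0,0,0,0,0,0,0],[0,0,0,0,0,0,0]])

```text
t: 14.42
tool_pos: [0.5267, 0.3062, 0.0144]
tool_rot: [-0.001, 3.139, 0.001]
contact_force: [-1.3, 0.4, 5.3]
opening: 0.0313
```

>>> jog_arm(deltas=[[0,0,0,0,0,0,0.7],[0,0,0,0,0,0,0.7],[0,0,0,0,0,0,0.7],[0,0,0,0,0,0,0.7],[0,0,0,0,0,-1.5,0.7],[0,0,0,0,0,-2.0,0.7],[0,0,0,0,0,-2.5,0.7],[0,0,0,0,0,-3.0,0.7],[0,0,0,0,0,-3.0,0.7],[0,0,0,0,0,-1.0,0.7]])

```text
t: 15.25
tool_pos: [0.528, 0.3067, 0.148]
tool_rot: [-0.001, 3.134, 0.005]
contact_force: [0.4, -0.4, 0.7]
opening: 0.0596
```

>>> jog_arm(deltas=[[0,0,0,-0.6,-1.5,0,0.7],[0,0,0,-1.2,-3.5,0,0.7],[0,0,0,-1.3,-3.7,0,0.7],[0,0,0,-1.3,-3.7,0,0.7],[0,0,0,-1.3,-3.7,0,0.7],[0,0,0,-1.3,-3.7,0,0.7],[0,0,0,-1.3,-3.7,0,0.7],[0,0,0,-1.3,-3.7,0,0.7],[0,0,0,-1.3,-3.7,0,0.7],[0,0,0,-1.3,-3.7,0,0.7],[0,0,0,-1.2,-3.5,0,0.7],[0,0,0,-0.8,-2.0,0,0.7]])

```text
t: 16.25
tool_pos: [0.668, -0.0991, 0.1413]
tool_rot: [-0.003, -3.141, 0.001]
contact_force: [-0.7, 0.3, -0.1]
opening: 0.0598
```

>>> jog_arm(deltas=[[0,0,0,0,0,0,0.7],[0,0,0,0,0,0,0.7],[0,0,0,0,0,0,0.7]])

```text
t: 16.5
tool_pos: [0.6672, -0.0945, 0.1415]
tool_rot: [0.001, -3.14, -0.001]
contact_force: [-0.3, -0.5, -0.7]
opening: 0.0599
```

Run:
```python
from m import *
im,d=snap('side','s4'); T,dt=snap('top','t4')
a=cv2.resize(im[300:480,270:490],None,fx=2.2,fy=2.2); b=cv2.resize(T[220:365,85:185],None,fx=2.73,fy=2.73)
b=b[:a.shape[0]]; b=cv2.copyMakeBorder(b,0,a.shape[0]-b.shape[0],0,0,0)
cv2.imwrite('pics/s4c.png',np.hstack([a,b]))
```

```text
(no output)
```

View pics/s4c.png

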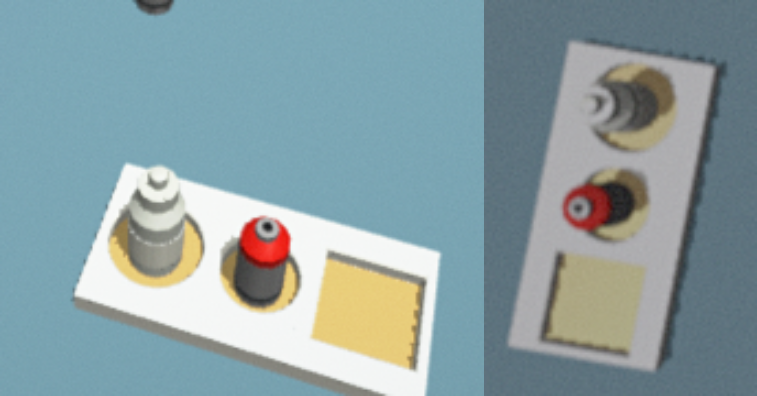

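Both stand upright in their pockets (bottle at crop 155,245, red objective at 262,275). Next is the green box.

>>> jog_arm(deltas=[[0,0,0,-0.2,-0.1,1.6,0.7],[0,0,0,0,0,2.0,0.7],[0,0,0,0,0,2.0,0.7],[0,0,0,0,0,2.0,0.7],[0,0,0,0,0,2.0,0.7],[0,0,0,0,0,2.0,0.7],[0,0,0,0,0,1.2,0.7],[0,0,0,0,0,0.7,0.7],[0,0,0,0,0,0.3,0.7],[0,0,0,0,0,0,0.7],[0,0,0,0,0,0,0.7]])

```text
t: 17.52
tool_pos: [0.6707, -0.0963, 0.0056]
tool_rot: [-0.001, 3.14, -0.001]
contact_force: [0.5, -0.0, 0.2]
opening: 0.0601
```

>>> jog_arm(deltas=[[0,0,0,0,0,0,0],[0,0,0,0,0,0,0],[0,0,0,0,0,0,0],[0,0,0,0,0,0,0],[0,0,0,0,0,0,0],[0,0,0,0,0,0,0],[0,0,0,0,0,0,0],[0,0,0,0,0,0,0]], grip_force=30)

```text
t: 18.18
tool_pos: [0.6711, -0.0966, 0.0063]
tool_rot: [-0.001, 3.139, -0.001]
contact_force: [0.2, -0.4, 5.9]
opening: 0.0356
```

>>> jog_arm(deltas=[[0,0,0,0,0,-1.0,0],[0,0,0,0,0,-2.0,0],[0,0,0,0,0,-2.0,0],[0,0,0,0,0,-2.0,0],[0,0,0,0,0,-2.0,0],[0,0,0,0,0,-2.0,0],[0,0,0,0,0,-2.0,0],[0,0,0,0,0,0,0],[0,0,0,0,0,0,0]])

```text
t: 18.93
tool_pos: [0.6705, -0.0964, 0.1359]
tool_rot: [-0.001, 3.139, -0.001]
contact_force: [-0.1, -0.2, -0.9]
opening: 0.035
```

>>> jog_arm(deltas=[[0,0,0,0.8,1.2,0,0],[0,0,0,1.4,2.1,0,0],[0,0,0,1.6,2.6,0,0],[0,0,0,1.6,2.6,0,0],[0,0,0,1.6,2.6,0,0],[0,0,0,1.6,2.6,0,0],[0,0,0,1.6,2.6,0,0],[0,0,0,1.6,2.6,0,0],[0,0,0,1.6,2.6,0,0],[0,0,0,1.6,2.6,0,0],[0,0,0,1.6,2.6,0,0],[0,0,0,1.6,2.6,0,0]])

```text
t: 19.93
tool_pos: [0.4844, 0.1978, 0.1319]
tool_rot: [0.001, -3.137, 0.001]
contact_force: [0.7, 0.1, -0.3]
opening: 0.0356
```

>>> jog_arm(deltas=[[0,0,0,1.6,2.6,0,0],[0,0,0,1.6,2.6,0,0],[0,0,0,1.6,2.6,0,0],[0,0,0,1.6,2.6,0,0],[0,0,0,1.6,2.3,0,0],[0,0,0,0.8,0.8,0,0],[0,0,0,0,0,0,0],[0,0,0,0,0,0,0],[0,0,0,0,0,0,0]])

```text
t: 20.68
tool_pos: [0.3995, 0.3306, 0.1337]
tool_rot: [0.0, -3.141, 0.002]
contact_force: [-0.8, -0.2, 0.4]
opening: 0.0353
```

>>> jog_arm(deltas=[[0,0,0,-0.1,-0.7,1.4,0],[0,0,0.1,0,0,1.9,0],[0,0,0,0,0,2.0,0],[0,0,0,0,0,2.0,0],[0,0,0,0,0,2.0,0],[0,0,0,0,0,1.4,0],[0,0,0,0,0,0.7,0],[0,0,0,0,0,0.4,0],[0,0,0,0,0,0,0],[0,0,0,0,0,0,0]])

```text
t: 21.52
tool_pos: [0.4015, 0.3246, 0.0174]
tool_rot: [0.157, 3.137, 0.001]
contact_force: [0.1, -0.2, 0.1]
opening: 0.0355
```

>>> jog_arm(deltas=[[0,0,0,0,0,0.3,0],[0,0,0,0,0,0.2,0],[0,0,0,0,0,0.1,0],[0,0,0,0,0,0,0],[0,0,0,0,0,0,0]])

```text
t: 21.93
tool_pos: [0.4006, 0.3247, 0.0107]
tool_rot: [0.156, 3.138, 0.0]
contact_force: [0.2, 0.4, -0.5]
opening: 0.0354
```

Run:
```python
from m import *
im,d=snap('side','s5'); o=ctrl.get_obs();print(o['tool_pos'],o['contact_force'])
cv2.imwrite('pics/s5c.png',cv2.resize(im[300:480,290:490],None,fx=3,fy=3,interpolation=2))
```

```text
[0.40063754 0.32470922 0.01075921] [-1.48493245  0.06777101 -0.97756167]
```

View pics/s5c.png

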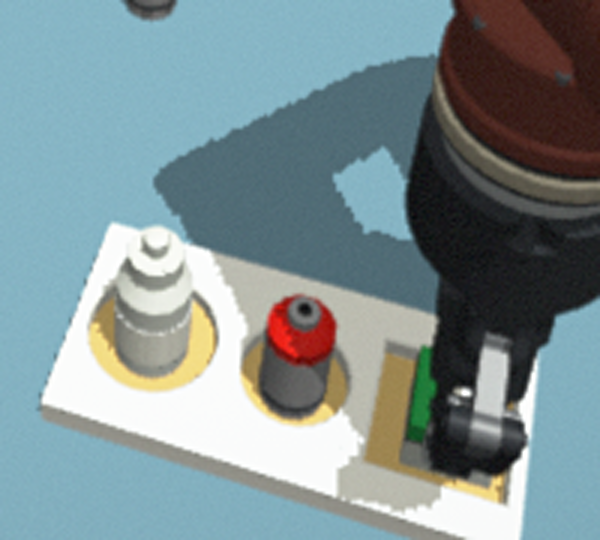

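The box is inside the square pocket (crop 450,420), a few mm toward the robot. I shift it 3 mm out and touch down.

>>> jog_arm(deltas=[[0,0,0,-0.3,0,0,0],[0,0,0,0,0,0.2,0],[0,0,0,0,0,0,0],[0,0,0,0,0,0,0]])

```text
t: 22.32
tool_pos: [0.4044, 0.3246, 0.0103]
tool_rot: [0.156, 3.137, 0.0]
contact_force: [-3.6, -2.2, 8.4]
opening: 0.035
```

>>> jog_arm(deltas=[[0,0,0,0,0,0,0.7],[0,0,0,0,0,0,0.7],[0,0,0,0,0,0,0.7],[0,0,0,0,0,0,0.7],[0,0,0,0,0,-1.5,0.7],[0,0,0,0,0,-2.0,0.7],[0,0,0,0,0,-2.5,0.7],[0,0,0,0,0,-3.0,0.7],[0,0,0,0,0,-3.0,0.7],[0,0,-0.1,0,0,-1.0,0.7]])

```text
t: 23.15
tool_pos: [0.4058, 0.3256, 0.1437]
tool_rot: [-0.004, 3.135, 0.006]
contact_force: [1.2, 0.6, -0.7]
opening: 0.0596
```

>>> jog_arm(deltas=[[0,0,0,-0.8,-1.2,0,0.7],[0,0,0,-1.6,-2.4,0,0.7],[0,0,0,-1.8,-2.7,0,0.7],[0,0,0,-1.8,-2.7,0,0.7],[0,0,0,-1.8,-2.7,0,0.7],[0,0,0,-1.8,-2.7,0,0.7],[0,0,0,-1.8,-2.7,0,0.7],[0,0,0,-1.8,-2.7,0,0.7],[0,0,0,-1.3,-1.8,0,0.7],[0,0,0,-0.7,-1.0,0,0.7],[0,0,0,0,0,0,0.7],[0,0,0,0,0,0,0.7]])

```text
t: 24.15
tool_pos: [0.5554, 0.0986, 0.1382]
tool_rot: [-0.0, -3.14, -0.001]
contact_force: [-0.2, 0.7, -0.8]
opening: 0.0596
```

>>> jog_arm(deltas=[[0,0,0,-0.1,0,1.6,0.7],[0,0,0,0,0,2.0,0.7],[0,0,0,0,0,2.0,0.7],[0,0,0,0,0,2.0,0.7],[0,0,0,0,0,2.0,0.7],[0,0,0,0,0,2.0,0.7],[0,0,0,0,0,1.0,0.7],[0,0,0,0,0,0.6,0.7],[0,0,0,0,0,0,0.7],[0,0,0,0,0,0,0.7]])

```text
t: 24.98
tool_pos: [0.557, 0.0989, 0.0073]
tool_rot: [-0.002, 3.141, 0.0]
contact_force: [0.4, 0.2, 0.4]
opening: 0.0596
```

>>> jog_arm(deltas=[[0,0,0,0,0,0,0],[0,0,0,0,0,0,0],[0,0,0,0,0,0,0],[0,0,0,0,0,0,0],[0,0,0,0,0,0,0],[0,0,0,0,0,0,0],[0,0,0,0,0,0,0],[0,0,0,0,0,0,0]], grip_force=30)

```text
t: 25.65
tool_pos: [0.5579, 0.0984, 0.0081]
tool_rot: [-0.001, 3.139, 0.0]
contact_force: [-0.6, 0.8, 5.4]
opening: 0.0268
```

>>> jog_arm(deltas=[[0,0,0,0,0,-1.0,0],[0,0,0,0,0,-2.0,0],[0,0,0,0,0,-2.0,0],[0,0,0,0,0,-2.0,0],[0,0,0,0,0,-2.0,0],[0,0,0,0,0,-2.0,0],[0,0,0,0,0,-2.0,0],[0,0,0,0,0,0,0],[0,0,0,0,0,0,0]])

```text
t: 26.4
tool_pos: [0.5573, 0.0984, 0.1376]
tool_rot: [-0.001, 3.139, 0.0]
contact_force: [-0.8, -0.3, -1.2]
opening: 0.0269
```

>>> jog_arm(deltas=[[0,0,0,0.1,-1.2,0,0],[0,0,0,0.2,-2.2,0,0],[0,0,0,0.3,-3.2,0,0],[0,0,0,0.3,-3.2,0,0],[0,0,0,0.3,-3.2,0,0],[0,0,0,0.3,-3.2,0,0],[0,0,0,0.3,-3.2,0,0],[0,0,0,0.3,-3.2,0,0],[0,0,0,0.3,-3.2,0,0],[0,0,0,0.3,-3.2,0,0],[0,0,0,0.3,-3.0,0,0],[0,0,0,0.2,-2.0,0,0]])

```text
t: 27.4
tool_pos: [0.5226, -0.2443, 0.134]
tool_rot: [-0.002, -3.138, -0.002]
contact_force: [-0.0, 0.4, -0.9]
opening: 0.0268
```

>>> jog_arm(deltas=[[0,0,0,0.1,-1.0,0,0],[0,0,0,0,0,0,0],[0,0,0,0,0,0,0],[0,0,0,0,0,0,0]])

```text
t: 27.73
tool_pos: [0.5235, -0.2504, 0.1356]
tool_rot: [0.002, -3.14, -0.002]
contact_force: [-0.4, 1.3, -1.7]
opening: 0.027
```

>>> jog_arm(deltas=[[0,0,0,0,-0.3,1.4,0],[0,0,0,0,0,2.0,0],[0,0,0,0,0,2.0,0],[0,0,0,0,0,2.0,0],[0,0,0,0,0,2.0,0],[0,0,0,0,0,1.4,0],[0,0,0,0,0,0.7,0],[0,0,0,0,0,0.3,0],[0,0,0,0,0,0,0],[0,0,0,0,0,0,0]])

```text
t: 28.57
tool_pos: [0.5247, -0.255, 0.0196]
tool_rot: [-0.001, 3.14, -0.002]
contact_force: [0.8, -0.1, -1.5]
opening: 0.0272
```

>>> jog_arm(deltas=[[0,0,0,0,0,0.2,0],[0,0,0,0,0,0.2,0],[0,0,0,0,0,0.1,0],[0,0,0,0,0,0,0],[0,0,0,0,0,0,0]])

```text
t: 28.98
tool_pos: [0.524, -0.2547, 0.0138]
tool_rot: [-0.001, 3.141, -0.0]
contact_force: [0.9, -0.4, -1.6]
opening: 0.0271
```

>>> jog_arm(deltas=[[0,0,0,0,0,0.2,0],[0,0,0,0,0,0.1,0],[0,0,0,0,0,0,0],[0,0,0,0,0,0,0]])

```text
t: 29.32
tool_pos: [0.5244, -0.255, 0.0121]
tool_rot: [-0.001, 3.141, -0.0]
contact_force: [-2.3, 1.5, 5.6]
opening: 0.0271
```

Run:
```python
from m import *
im,d=snap('side','s6'); o=ctrl.get_obs();print(o['tool_pos'],o['contact_force'])
cv2.imwrite('pics/s6c.png',cv2.resize(im[130:260,300:470],None,fx=4,fy=4,interpolation=2))
```

```text
[ 0.52440407 -0.25494619  0.01208353] [-3.22585024  1.52929916  5.95513747]
```

View pics/s6c.png

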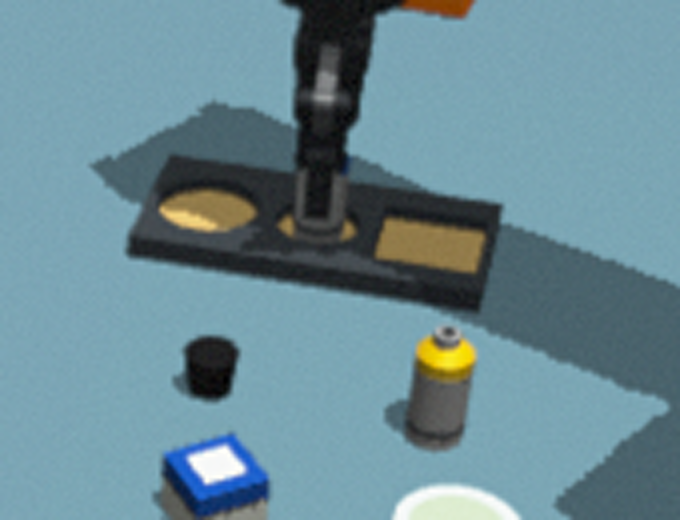

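The objective sits in the small pocket (crop 318,235) and contact came at the expected height. I release it and go to the amber bottle.

>>> jog_arm(deltas=[[0,0,0,0,0,0,0.7],[0,0,0,0,0,0,0.7],[0,0,0,0,0,0,0.7],[0,0,0,0,0,0,0.7],[0,0,0,0,0,-1.5,0.7],[0,0,0,0,0,-2.0,0.7],[0,0,0,0,0,-2.5,0.7],[0,0,0,0,0,-3.0,0.7],[0,0,0,0,0,-3.0,0.7],[0,0,0,0,0,-1.0,0.7]])

```text
t: 30.2
tool_pos: [0.5262, -0.2561, 0.146]
tool_rot: [-0.001, 3.135, -0.007]
contact_force: [0.8, -1.4, 0.5]
opening: 0.0598
```

>>> jog_arm(deltas=[[0,0,0,-0.7,1.3,0,0.7],[0,0,0,-1.4,2.6,0,0.7],[0,0,0,-1.6,2.9,0,0.7],[0,0,0,-1.6,2.9,0,0.7],[0,0,0,-1.6,2.9,0,0.7],[0,0,0,-1.6,2.9,0,0.7],[0,0,0,-1.6,2.9,0,0.7],[0,0,0,-1.6,2.9,0,0.7],[0,0,0,-1.6,2.9,0,0.7],[0,0,0,-0.9,1.6,0,0.7],[0,0,0,0,0,0,0.7],[0,0,0,0,0,0,0.7]])

```text
t: 31.2
tool_pos: [0.6655, 0.0042, 0.1393]
tool_rot: [0.004, -3.14, 0.001]
contact_force: [-0.0, -1.4, -0.1]
opening: 0.0596
```

>>> jog_arm(deltas=[[0,0,0,-0.3,0.1,1.6,0.7],[0,0,0,0,0,2.0,0.7],[0,0,0,0,0,2.0,0.7],[0,0,0,0,0,2.0,0.7],[0,0,0,0,0,2.0,0.7],[0,0,0,0,0,2.0,0.7],[0,0,0,0,0,1.0,0.7],[0,0,0,0,0,0.5,0.7],[0,0,0,0,0,0,0.7],[0,0,0,0,0,0,0.7]])

```text
t: 32.03
tool_pos: [0.6691, 0.0039, 0.01]
tool_rot: [0.0, 3.141, -0.0]
contact_force: [0.2, 0.3, 0.5]
opening: 0.0598
```

>>> jog_arm(deltas=[[0,0,0,0,0,0,0],[0,0,0,0,0,0,0],[0,0,0,0,0,0,0],[0,0,0,0,0,0,0],[0,0,0,0,0,0,0],[0,0,0,0,0,0,0],[0,0,0,0,0,0,0],[0,0,0,0,0,0,0]], grip_force=25)

```text
t: 32.7
tool_pos: [0.67, 0.0043, 0.0113]
tool_rot: [-0.001, 3.139, -0.001]
contact_force: [-0.7, -1.3, 5.6]
opening: 0.0314
```

>>> jog_arm(deltas=[[0,0,0,0,0,-1.0,0],[0,0,0,0,0,-2.0,0],[0,0,0,0,0,-2.0,0],[0,0,0,0,0,-2.0,0],[0,0,0,0,0,-2.0,0],[0,0,0,0,0,-2.0,0],[0,0,0,0,0,-1.5,0],[0,0,0,0,0,0,0],[0,0,0,0,0,0,0]])

```text
t: 33.45
tool_pos: [0.6692, 0.0045, 0.1354]
tool_rot: [-0.001, 3.14, -0.0]
contact_force: [-0.5, 0.8, -0.9]
opening: 0.0314
```

>>> jog_arm(deltas=[[0,0,0,0.4,-1.3,0,0],[0,0,0,0.8,-2.5,0,0],[0,0,0,0.9,-2.9,0,0],[0,0,0,0.9,-2.9,0,0],[0,0,0,0.9,-2.9,0,0],[0,0,0,0.9,-2.9,0,0],[0,0,0,0.9,-2.9,0,0],[0,0,0,0.9,-2.9,0,0],[0,0,0,0.9,-2.9,0,0],[0,0,0,0.7,-2.1,0,0],[0,0,0,0,0,0,0],[0,0,0,0,0,0,0]])

```text
t: 34.45
tool_pos: [0.585, -0.2587, 0.1323]
tool_rot: [-0.003, -3.138, -0.003]
contact_force: [0.5, 0.7, -1.0]
opening: 0.0312
```

Contact is expected at a reading of about 15 mm.

>>> jog_arm(deltas=[[0,0,0,0,0,1.5,0],[0,0,0,0,0,2.0,0],[0,0,0,0,0,2.0,0],[0,0,0,0,0,2.0,0],[0,0,0,0,0,2.0,0],[0,0,0,0,0,1.0,0],[0,0,0,0,0,0.6,0],[0,0,0,0,0,0.4,0],[0,0,0,0,0,0.2,0],[0,0,0,0,0,0,0],[0,0,0,0,0,0,0]])

```text
t: 35.37
tool_pos: [0.5878, -0.258, 0.0188]
tool_rot: [-0.001, 3.14, -0.002]
contact_force: [1.0, -0.6, -0.3]
opening: 0.0311
```

>>> jog_arm(deltas=[[0,0,0,0,0,0.2,0],[0,0,0,0,0,0.1,0],[0,0,0,0,0,0,0],[0,0,0,0,0,0,0]])

```text
t: 35.7
tool_pos: [0.5875, -0.258, 0.0154]
tool_rot: [-0.001, 3.14, -0.001]
contact_force: [-0.4, 0.1, 2.0]
opening: 0.0315
```

Contact. I nudge 1 mm to seat it, release, rise and back away.

>>> jog_arm(deltas=[[0,0,0,0,0,0.1,0],[0,0,0,0,0,0,0],[0,0,0,0,0,0,0.7],[0,0,0,0,0,0,0.7],[0,0,0,0,0,0,0.7],[0,0,0,0,0,0,0.7],[0,0,0,0,0,-1.5,0.7],[0,0,0,0,0,-2.0,0.7],[0,0,0,0,0,-3.0,0.7],[0,0,0,0,0,-3.0,0.7],[0,0,0,0,0,-3.0,0.7],[0,0,0,0,0,-2.0,0.7]])

```text
t: 36.7
tool_pos: [0.5882, -0.2583, 0.1636]
tool_rot: [-0.001, 3.137, -0.004]
contact_force: [0.9, -0.0, 0.8]
opening: 0.0602
```

>>> jog_arm(deltas=[[0,0,0,1.0,-1.0,0,0.7],[0,0,0,1.5,-2.0,0,0.7],[0,0,0,1.5,-2.5,0,0.7],[0,0,0,1.5,-2.5,0,0.7],[0,0,0,1.5,-2.5,0,0.7],[0,0,0,1.5,-2.5,0,0.7],[0,0,0,1.5,-2.5,0,0.7],[0,0,0,1.5,-2.5,0,0.7],[0,0,0,1.5,-2.0,0,0.7],[0,0,0,1.0,-1.0,0,0.7],[0,0,0,0,0,0,0.7],[0,0,0,0,0,0,0.7]])

```text
t: 37.7
tool_pos: [0.4464, -0.4675, 0.1582]
tool_rot: [-0.001, -3.141, -0.002]
contact_force: [0.0, 1.0, -0.2]
opening: 0.0603
```

Run:
```python
from m import *
sd,_=snap('side','s7'); tp,_=snap('top','t7')
T=cloud('top','t7'); S=cloud('side','s7'); A=np.vstack([T,S])
def pk(o,a,x): return np.array(o)+x*np.array([np.cos(a),np.sin(a)])
W=((.463,.315),-.141); G=((.524,-.2535),-.107)
for k,(o,a),x,r,h in (('red',W,0,.014,.06),('white_b',W,.062,.016,.08),('blue',G,0,.014,.06),('amber',G,.062,.016,.08)):
    c=pk(o,a,x)
    for P in(T,S):
        q=circ(P,c,r,.018,h*.6); d=q[0]-c; print(k,'off(mm) tray x,y',(1e3*np.array([d@[np.cos(a),np.sin(a)],d@[-np.sin(a),np.cos(a)]])).round(1),q[1])
    m=np.hypot(*(A[:,:2]-c).T)<.03; print('  top z',np.sort(A[m,2])[-8])
c=pk(*W,-.062); m=(np.hypot(*(T[:,:2]-c).T)<.04)&(T[:,2]>.027)&(T[:,2]<.05); print('box',(T[m,:2].mean(0)-c).round(4),np.median(T[m,2]),T[m].ptp(0) if hasattr(T,'ptp') else np.ptp(T[m],0))
print('yellow',circ(S,np.array([.453,-.0905]),.014,.01,.036)[0],circ(T,np.array([.453,-.0905]),.014,.01,.036)[0])
cv2.imwrite('pics/s7c.png',np.hstack([cv2.resize(sd[130:480,240:490],(400,560)),cv2.resize(tp[110:365,85:505],(400,243)) if 0 else cv2.copyMakeBorder(cv2.resize(tp[110:365,85:505],(400,243)),0,317,0,0,0)]))
```

```text
red off(mm) tray x,y [-0.1  1.6] 63
red off(mm) tray x,y [1.2 0.6] 177
  top z 0.06504803943219187
white_b off(mm) tray x,y [-0.3  0.3] 115
white_b off(mm) tray x,y [0.8 0.1] 352
  top z 0.0847128919016536
blue off(mm) tray x,y [-1.  -1.3] 48
blue off(mm) tray x,y [ 0.3 -2.1] 92
  top z 0.0652616525944859
amber off(mm) tray x,y [0.4 2.9] 104
amber off(mm) tray x,y [1.8 2.6] 184
  top z 0.08456017298062897
box [ 0.0008 -0.0001] 0.03551433293658435 [0.03940169 0.03971321 0.01258934]
yellow [ 0.4531514  -0.09116591] [ 0.45188145 -0.0904617 ]
```

View pics/s7c.png

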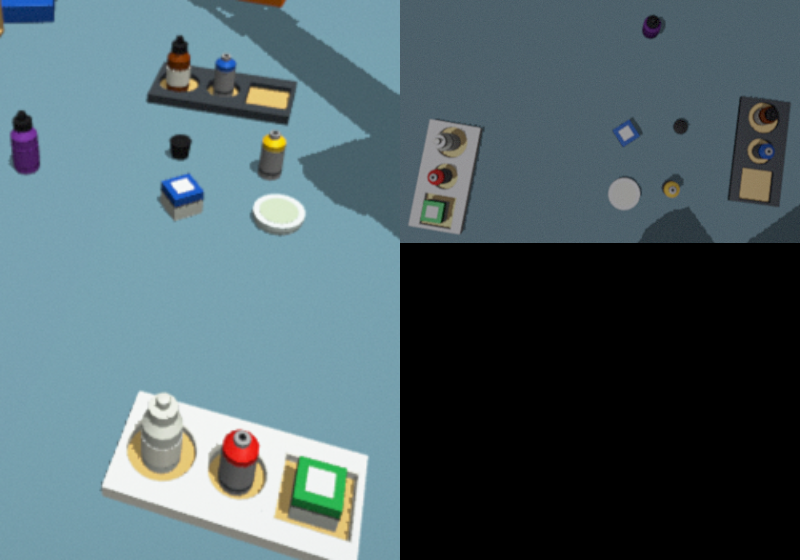

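All five stand upright in their pockets: side crop (162,440), (240,465), (320,490), (178,70), (225,75). The yellow objective, blue box and purple bottle have not moved, and the arm is clear.

```bash
python3 -c "
from station import ctrl
print(ctrl.finish_job())"
```

```text
the job is handed in; nothing more can be done
None
```

I placed all five things in their kit pockets and handed the job in at about 38 s of the 115 s; it reported no verdict.

- **Kits:** the red-ringed objective, white bottle and green-lidded box are in the white tray. The blue-ringed objective and amber bottle are in the grey tray, with its box pocket empty.
- **Final check:** both cameras put the bottles and objectives within about 3 mm of their pocket centres. The top camera puts the box about 1 mm off. Top heights match undersides on the 4 mm pocket floors, and all look upright.
- **Left alone:** the yellow-ringed objective measured within 1 mm of its start. The blue-lidded box and the purple bottle stand where they were, by eye only.
- **What disagreed:** the reported TCP height read about 30 mm lower than where the fingertips really were. My first close was therefore on the red objective's shoulder. I opened before lifting, re-measured from the side camera and corrected the heights; nothing was dropped. The gripper opening also reads about 1 mm under the true width.

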